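Un-nest a pair of stack-and-nest bins and stack them on their ledges

ROBOT

A 6-joint arm with a two-finger parallel gripper is mounted at the origin on a cart in front of the work surface, level with it; the furniture and walls round the work are solid. World frame = base frame: x ahead of the robot, y to its left, z up, the work surface at z = 0. Lengths are in m, angles in rad, forces in N, time in s.
With the tool pointing down it reaches from about 0.3 to 0.75 m from the base axis. Payload 8.5 kg.
Tool frame: the origin (TCP) lies at the very end of the fingers, on their centre line; the grasp point (between the pads) lies 19 mm behind it; z points along the fingers, y is the line along which they close (so a half turn about z gives the same grasp; the last joint's range is limited). The gripper opens to 85 mm and grips with 20 to 120 N. Pads are 22 mm wide; open, the fingers measure 114 mm over their backs; the gripper's body (76 mm by 85 mm) begins 54 mm behind the grasp point. The pads swing forward as they close: fully open they stand 13 mm farther back than shut.
Start: joints at [-1.334, 0.381, 1.297, -0, 1.464, -0.215], TCP at [0.24, -0.495, 0.231] pointing down, gripper open.
Joint ranges: [-3.11, 3.11], [-0.89, 2.33], [0.22, 2.48], [-1.42, 4.56], [0.17, 2.85], [-2.88, 2.88]. Speed limits (rad/s): [2.39, 2.39, 3.14, 3.14, 3.14, 3.14].

INTERFACE

Orientations are given as a unit quaternion [w, x, y, z].
In Python, from cell import status, capture, job gives the robot as it stands.
- The arm moves only by the tool play_rows, never from a script. Its argument "increments" is a list of rows, each an object with "dp": the shift along the tool's x, y, z in units of 40 mm (1.0 is 40 mm), a list of three; "dr": the turn, a rotation vector about the tool's x, y, z in units of 5 degrees (1.0 is 5 degrees), a list of three; "grip": the opening, from 0 (shut) to 1 (fully open). In form: [{"dp": [tx, ty, tz], "dr": [ax, ay, az], "grip": grip}, ...]. A call has 1 to 8 rows; each row is the pose to reach, as a shift and turn from the pose commanded when the call began, along the tool's axes at that moment; what a row does not reach only later rows make up. A row lasts 1/8 s, in which the tool goes at most 62.5 mm and 10.7 degrees, less where a joint would pass 70% of its speed; a pose out of reach is approached as far as the arm can. A call with a gripper value outside its range is refused whole. The fingers move at their own pace and stop on an object; "force" is the grip in N (left out, the last holds). Time passes only in rows, so rows that repeat a pose let the fingers close. It gives the time, the measured TCP pose, the force, the opening and the grip force at its end, in the units of the state.
- status.read_state(): the state, without advancing time (a new reading comes with each control period).
- capture(name): name is "side" or "top"; returns a dict with "frame" (400x640x3 uint8, red, green, blue), "intrinsics" (3x3 intrinsics, pixels), "distortion" ([k1, k2, p1, p2, k3] as OpenCV has them; the pictures are not rectified), "R" (3x3) and "t" (3): a world point X has camera coordinates R X + t. Camera axes: x right, y down, z forward; pixel columns grow to the right and rows downward; lengths in m; the calibration is good to about 2 mm. A picture is of the moment at which its call begins. There is no depth.
- job.close_job(): hands the job in; it is judged then, once.
The state is a dict: "clock": time; "q": joint angles; "qd": joint speeds; "joint_torque": joint torques, N m; "tool_pos": TCP position; "orientation": TCP orientation; "force": force on the tool from outside, world axes, zero at the start; "ft_torque": the same for the moment, N m; "opening": opening from 0.0 (shut) to 1.0 (fully open); "gripper_force": force on a finger pad.
Only numpy, scipy, OpenCV 4.12 (cv2) and the standard library are available. Lean on these libraries where they do the work, as an engineer would, in place of code of your own. Each camera call takes 0.05 s, during which the arm holds its last target. There are 200 camera calls.

TASK

The blue bin has been left nested, sunk into the yellow bin of the same pattern, so the yellow one cannot be used. Lift the blue bin out with its two rubber stoppers still in it, turn it end for end (half a turn, so that its label end lies over the yellow bin's plain end) and lower it back until it sits level on the yellow bin's ledges before you let go. The yellow bin stays where it stands with the copper strip in it, and nothing else on the bench is to be knocked.

Things in the scene. Friction and masses are not known exactly. Their poses are not given: they have to be found in the camera images.
- blue_bin_centre (a point): Centre of the loose blue plastic bin, half-way up (34 mm above its underside, 34 below its rim). Open-topped, 160 mm long (its x), 62 wide (y), 68 high (z), 0.13-0.21 kg. Its top 30 mm are a smooth vertical band, 62 x 160 mm outside, 2.5 mm walls: grip across the 62 mm by it. Starts nested in the yellow bin, same way round, its underside 30 mm above the yellow one's.
- blue_bin_label (a point): Middle of the white label card on the blue bin's end face, 80 mm from its centre along its negative x, 53 mm above its underside. Nested, just the band of the blue bin shows above the yellow bin's rim (68 to 98 mm above the bench); it lifts straight out with 2 mm of play and is clear when raised 38 mm.
- yellow_bin: Loose yellow bin, same pattern and size as the blue one, standing on the bench; origin at the centre of its underside, x along its length, label card on its negative x end. Below the band both bins taper from 151 x 53 to 141 x 43 mm at the floor; two flutes in each long wall (x -67 to -39 and 10 to 38 mm) let the ledges pass when nesting.
- yellow_bin_seat (a point): Middle of the yellow bin at the height of its four ledge seats, 56 mm above its underside, 12 below its rim; axes as the bin's. Ledges: inside both long walls at x -60 to -46 and 17 to 31 mm, reaching in to 17 mm from the middle line, outer stops sloping. The turned blue bin's flat underside rests on them with 2 mm play across, 5 along (each way); it finds its way in from 4 mm off across.
- big_stopper_centre (a point): Centre of the larger red-brown rubber stopper, 36 mm across and 30 mm high, standing loose in the blue bin between its flutes.
- small_stopper_centre (a point): Centre height (15 mm up) of the smaller red-brown rubber stopper, 29 mm across and 28 mm high, standing loose in the blue bin near its plain end.
- copper_strip: Copper electrode strip, 100 x 20 x 11 mm, lying lengthwise on the floor of the yellow bin; origin at its middle, underneath. To be left there.
- safety_specs: Safety spectacles with blue frame, about 157 x 140 x 45 mm, lying right of the bins; bystander.
- beaker: Glass beaker, 80 mm across and 95 mm high, behind and right of the bins; bystander.
- marker: Marker pen with a black cap, 138 mm long, behind the bins; bystander.
- matchbox: Small matchbox with a yellow top, 54 x 36 x 15 mm, behind the bins; bystander.

How it is judged:
By the outcome, as a careful person would: the job done as asked, in the order asked, and still so for the second after the job is handed in, with the robot touching nothing.
It also fails if it takes over 42 s, if anything falls off the work surface, if the arm or the gripper's body presses on something with over 40 N, if the wrist force passes 120 N, or if a joint passes its speed limit or range.

## Working session

There is one attempt and no reset: what is moved stays moved. The work goes in short steps, Python scripts to look and compute and a tool call to move; the robot and the scene stay as the last step left them, time stands still between calls to the robot, and variables do not carry over. Pictures are saved under pics/ and viewed, at most 13 in all, crops included, and the job is handed in when it is done.

Besides the shell and the picture viewer there is one more tool, called after "Call:" as a command line: name --argument value ..., lists and objects as JSON in quotes. play_rows: Moves the arm, as the interface text tells. Its arguments: {"type":"object","properties":{"increments":{"type":"array","items":{"type":"object","properties":{"dp":{"type":"array","items":{"type":"number"}},"dr":{"type":"array","items":{"type":"number"}},"grip":{"type":"number"}}}},"force":{"type":"number"}},"required":["increments"]}

```bash
mkdir -p pics
python3 - <<'E'
from cell import status,capture
import cv2,numpy as np
for n in("top","side"):
    c=capture(n);cv2.imwrite(f"pics/{n}0.png",c["frame"][:,:,::-1]);print(n,c["intrinsics"],c["distortion"],c["R"],c["t"])
s=status.read_state();print(s["clock"],s["tool_pos"],s["orientation"],s["opening"],s["force"])
E
```

```text
top [[432.70143098   0.         321.7581811 ]
 [  0.         432.70143098 204.37847687]
 [  0.           0.           1.        ]] [-0.01768334  0.          0.          0.          0.        ] [[ 0.02436618 -0.99966641  0.00856452]
 [-0.99625314 -0.02499233 -0.08279528]
 [ 0.08298171 -0.00651503 -0.99652977]] [-0.15449401  0.59914382  0.8769264 ]
side [[481.50223202   0.         314.18934879]
 [  0.         481.50223202 203.6616447 ]
 [  0.           0.           1.        ]] [-0.07048562  0.          0.          0.          0.        ] [[ 0.85358851 -0.52092416 -0.00496723]
 [-0.18514581 -0.29444064 -0.93756373]
 [ 0.48693705  0.80121328 -0.34777807]] [-0.60720276  0.16532515  1.04339017]
0.1 [ 0.24006715 -0.4945711   0.23079212] [-6.19274294e-04  9.74596646e-01  2.23966501e-01 -8.19960749e-06] 1.000846419411763 [ 0.28433551 -0.20704245 -0.83999665]
```

View pics/top0.png

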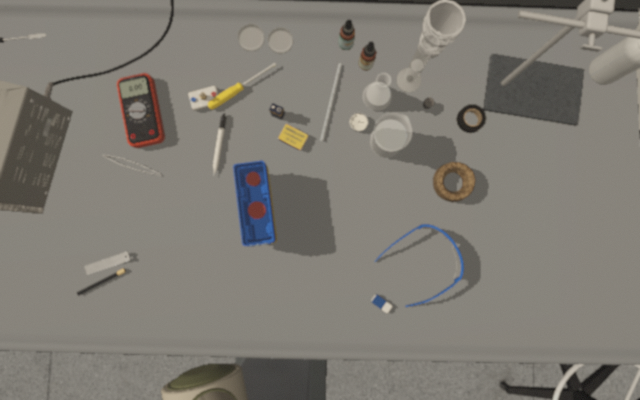

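View pics/side0.png

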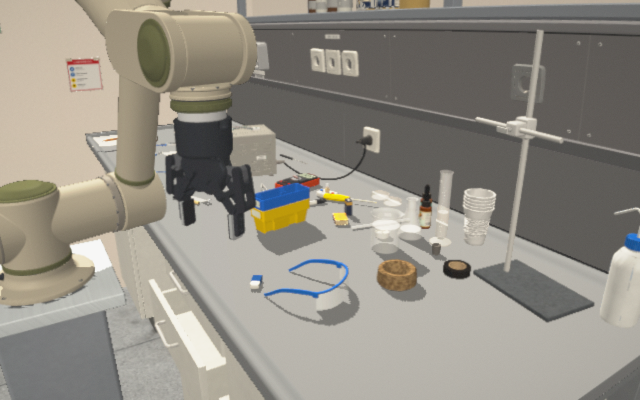

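The top view shows the bin's long axis running roughly along world x, with its centre near (254,203). The big stopper is at (257,210) and the small one at (253,179), so the plain end is the far one (+x) and the label end is nearer the robot. Next I'll fit the pose from the blue silhouette.

```bash
cat > h.py <<'E'
import cv2,numpy as np
from scipy.optimize import minimize
def proj(c,P):
    return cv2.projectPoints(np.asarray(P,float),cv2.Rodrigues(c["R"])[0],c["t"],c["intrinsics"],c["distortion"])[0][:,0]
def mask(c,kind):
    h=cv2.cvtColor(c["frame"],cv2.COLOR_RGB2HSV)
    lo,hi={"blue":((100,150,40),(125,255,255)),"yellow":((18,150,60),(32,255,255))}[kind]
    return cv2.inRange(h,lo,hi)
def comp(m,near):
    m=cv2.morphologyEx(m,cv2.MORPH_CLOSE,np.ones((3,3)))
    n,l,s,ce=cv2.connectedComponentsWithStats(m)
    k=[i for i in range(1,n) if s[i,4]>150]
    i=min(k,key=lambda i:np.hypot(*(ce[i]-near)));return (l==i).astype(np.uint8)
def box(p,z0,z1):
    x,y,a=p;R=np.array([[np.cos(a),-np.sin(a)],[np.sin(a),np.cos(a)]])
    return [[*(R@(sx*.08,sy*.031)+(x,y)),z] for z in(z0,z1) for sx in(-1,1) for sy in(-1,1)]
def iou(c,h,p,z0,z1):
    S=16;b=cv2.convexHull(proj(c,box(p,z0,z1)).astype(np.float32))
    a=cv2.intersectConvexConvex(h.astype(np.float32),b)[0]
    return a/(cv2.contourArea(h)+cv2.contourArea(b)-a)
def hullof(m):
    u=cv2.resize(m*255,None,fx=4,fy=4,interpolation=cv2.INTER_LINEAR)
    ct=np.vstack(cv2.findContours((u>127).astype(np.uint8),cv2.RETR_EXTERNAL,cv2.CHAIN_APPROX_NONE)[0])
    return cv2.convexHull(((ct.astype(np.float32)+.5)/4-.5))
def fit(cs,hs,p0,z0,z1):
    f=lambda p:-sum(iou(c,h,p,z0,z1) for c,h in zip(cs,hs))
    r=minimize(f,p0,method="Nelder-Mead",options=dict(initial_simplex=np.array([p0]+[np.array(p0)+np.eye(3)[i]*[.02,.02,.1][i] for i in range(3)]),maxiter=400));return r.x,r.fun
def ray(c,u,z):
    n=cv2.undistortPoints(np.array([[u]],float),c["intrinsics"],c["distortion"])[0,0]
    d=c["R"].T@np.array([*n,1]);o=-c["R"].T@c["t"];return o+d*(z-o[2])/d[2]
E
python3 - <<'E'
from cell import capture
from h import *
t=capture("top");s=capture("side")
p0=[*ray(t,(254,203),.098)[:2],.1];print(p0)
mt=comp(mask(t,"blue"),(254,203));ms=comp(mask(s,"blue"),(280,200))
ht,hs=hullof(mt),hullof(ms)
a=fit([t],[ht],p0,.068,.098)[0];print(fit([t],[ht],p0,.068,.098),fit([s],[hs],p0,.068,.098),fit([t,s],[ht,hs],p0,.068,.098))
for q,h in(((253,179),.06),((257,210),.06)):print(ray(t,q,h))
A=cv2.resize(t["frame"][150:260,200:310,::-1],None,fx=4,fy=4,interpolation=2);B=s["frame"][170:245,230:330,::-1]
H=cv2.convexHull(proj(t,box(a,.068,.098)).astype(np.float32));cv2.polylines(A,[np.int32((H-[200,150]+.5)*4)],1,(0,255,0))
B=cv2.resize(B,None,fx=3.5,fy=3.5,interpolation=2);C=np.zeros((440,800,3),np.uint8);C[:440,:440]=A;C[:B.shape[0],445:795]=B;cv2.imwrite("pics/z1.png",C)
E
```

```text
[np.float64(0.596137227623615), np.float64(-0.009291935170903931), 0.1]
(array([ 0.60038764, -0.01916302,  0.38129985]), np.float64(-0.5150399577263892)) (array([ 0.60573288, -0.00696685,  0.26519195]), np.float64(-0.8498621740593951)) (array([ 0.59882312, -0.00943744,  0.24896099]), np.float64(-1.3472530475140636))
[6.47700633e-01 2.58993830e-04 6.00000000e-02]
[ 0.58536935 -0.01009642  0.06      ]
```

View pics/z1.png

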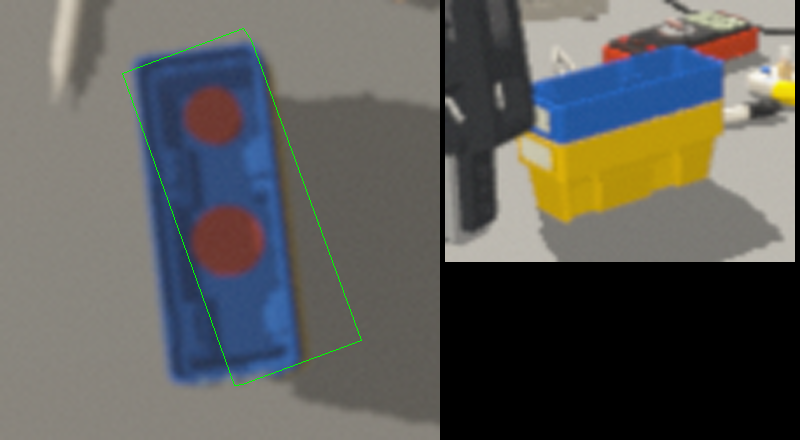

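The crop shows the labels on the near end, so bin +x points away from the robot. The green fit is wrong because the blue mask was incomplete. I can read the rim corners off the crop at about (135,60), (262,47), (299,372) and (172,383), so I'll refit with a looser mask.

```bash
sed -i 's/(100,150,40)/(100,90,30)/' h.py
python3 - <<'E'
from cell import capture
from h import *
t=capture("top");s=capture("side")
mt=comp(mask(t,"blue"),(254,203));ht=hullof(mt);hs=hullof(comp(mask(s,"blue"),(280,200)))
K=np.array([(135,60),(262,47),(299,372),(172,383)])/4+(200,150)-.5
W=np.array([ray(t,k,.098) for k in K]);m=W.mean(0);d=W[:2].mean(0)-W[2:].mean(0)
print(m,np.arctan2(d[1],d[0]),np.hypot(*d[:2]),mt.sum())
p0=[*m[:2],np.arctan2(d[1],d[0])]
for S in(([t],[ht]),([s],[hs]),([t,s],[ht,hs])):print(fit(*S,p0,.068,.098))
a=fit([t],[ht],p0,.068,.098)[0];print(a)
E
```

```text
[ 0.59600716 -0.00873751  0.098     ] 0.15044863268524303 0.15703824366045432 2178
(array([ 0.59652703, -0.00775056,  0.15850661]), np.float64(-0.9670273659196454))
(array([ 0.60019584, -0.00638125,  0.19243568]), np.float64(-0.9233068581453512))
(array([ 0.59677318, -0.00714994,  0.16777384]), np.float64(-1.8746075787837473))
[ 0.59652703 -0.00775056  0.15850661]
```

Create d.py:
```python
import sys,numpy as np
from cell import status
from scipy.spatial.transform import Rotation as R
def delta(x,y,z,yaw):
    s=status.read_state();w=s["orientation"];r=R.from_quat([*w[1:],w[0]])
    g=R.from_matrix(np.array([[np.cos(yaw),np.sin(yaw),0],[np.sin(yaw),-np.cos(yaw),0],[0,0,-1]]))
    print("t",round(s["clock"],2),"pos",np.round(s["tool_pos"],4),"dp",np.round(r.inv().apply(np.array([x,y,z])-s["tool_pos"])/.04,3),"dr",np.round(np.degrees((r.inv()*g).as_rotvec())/5,3),"q6",round(s["q"][5],3),"F",np.round(s["force"],1),"M",np.round(s["ft_torque"],2),"op",round(s["opening"],3),round(s["gripper_force"],1))
if __name__=="__main__":delta(*map(float,sys.argv[1:]))
```

```text
(no output)
```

Call:
play_rows --increments '[{"dp":[1.3,-0.7,0],"dr":[0,0,0.4],"grip":1},{"dp":[2.7,-1.4,0],"dr":[0,0,0.8],"grip":1},{"dp":[4.0,-2.1,0],"dr":[0,0,1.2],"grip":1},{"dp":[5.3,-2.8,0],"dr":[0,0,1.6],"grip":1},{"dp":[6.7,-3.5,0.2],"dr":[0,0,2],"grip":1},{"dp":[8,-4.2,0.4],"dr":[0,0,2.4],"grip":1},{"dp":[9.3,-4.9,0.6],"dr":[0,0,2.8],"grip":1},{"dp":[10.6,-5.6,0.7],"dr":[0,0,3.1],"grip":1}]'

```text
clock: 1.3
tool_pos: [0.5246, -0.1064, 0.203]
orientation: [-0.0, 0.996, 0.09, -0.0]
force: [-0.1, -0.2, -0.4]
opening: 1.003
gripper_force: 0.0
```

```bash
python3 d.py .5965 -.0085 .2 .152
```

```text
t 1.3 pos [ 0.5246 -0.1064  0.203 ] dp [ 2.207 -2.084  0.074] dr [-0.001  0.004  0.325] q6 0.969 F [-0.1 -0.2 -0.4] M [-0.01 -0.01 -0.01] op 1.003 0.0
```

Call:
play_rows --increments '[{"dp":[0.7,-0.7,0],"dr":[0,0,0.1],"grip":1},{"dp":[1.4,-1.4,0.05],"dr":[0,0,0.2],"grip":1},{"dp":[2.0,-1.9,0.07],"dr":[0,0,0.3],"grip":1},{"dp":[2.21,-2.08,0.07],"dr":[0,0,0.33],"grip":1},{"dp":[2.21,-2.08,0.6],"dr":[0,0,0.33],"grip":1},{"dp":[2.21,-2.08,1.2],"dr":[0,0,0.33],"grip":1},{"dp":[2.21,-2.08,1.6],"dr":[0,0,0.33],"grip":1},{"dp":[2.21,-2.08,1.6],"dr":[0,0,0.33],"grip":1}]'

```text
clock: 2.3
tool_pos: [0.595, -0.0109, 0.1385]
orientation: [-0.0, 0.997, 0.076, -0.001]
force: [-0.4, 0.1, 0.4]
opening: 1.0
gripper_force: 0.0
```

```bash
python3 d.py .5965 -.0085 .068 .152
python3 - <<'E'
from cell import capture
from h import *
p=[.5965,-.0085,.152]
t=capture("top");s=capture("side")
B=s["frame"][130:235,220:345,::-1];B=cv2.resize(B,None,fx=4,fy=4,interpolation=2)
for q in proj(s,box(p,.068,.098)):cv2.circle(B,tuple(int(v) for v in (q-[220,130]+.5)*4),2,(0,255,0),-1)
A=cv2.resize(t["frame"][150:250,220:290,::-1],None,fx=4,fy=4,interpolation=2)
C=np.zeros((420,790,3),np.uint8);C[:,:500]=B;C[:400,505:785]=A;cv2.imwrite("pics/z2.png",C)
E
```

```text
t 2.3 pos [ 0.595  -0.0109  0.1385] dp [ 0.051 -0.053  1.761] dr [-0.008  0.028 -0.002] q6 1.202 F [-0.4  0.1  0.4] M [0.04 0.04 0.02] op 1.0 0.0
```

View pics/z2.png

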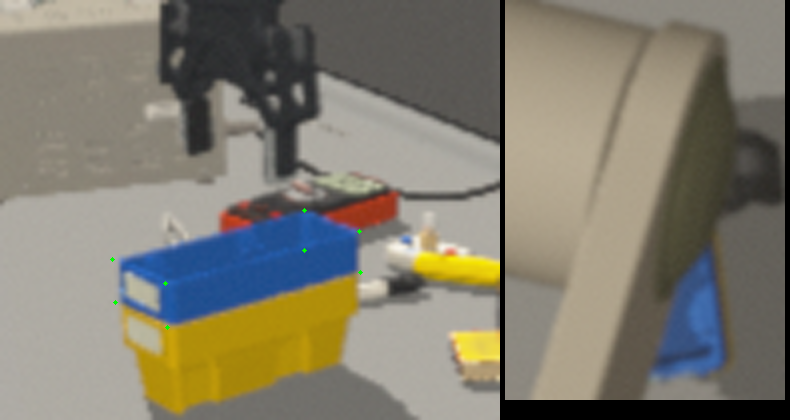

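The gripper is above the bin and the side view is no longer occluded. The projected near corners are about 7 crop-pixels left of the real ones: (112,259) against (120,262), and (166,283) against (173,284). The far corners match. I'll refit using this unoccluded side view.

Run:
```python
from cell import capture,status
from h import *
import pickle,os
s=capture("side");t=None
ms=comp(mask(s,"blue"),(280,192));hs=hullof(ms)
p0=[.5965,-.0085,.152]
print(fit([s],[hs],p0,.068,.098))
t=dict(capture("top"));t["frame"]=cv2.cvtColor(cv2.imread("pics/top0.png"),cv2.COLOR_BGR2RGB)
ht=hullof(comp(mask(t,"blue"),(254,203)))
print(fit([t,s],[ht,hs],p0,.068,.098))
print(fit([t],[ht],p0,.068,.098))
pk=proj(s,box(p0,.068,.098))
e=cv2.approxPolyDP(hs,1.5,True)[:,0];print(e.round(1).tolist(),pk.round(1).tolist())
my=comp(mask(s,"yellow"),(280,210))
p=np.array(status.read_state()["tool_pos"]);print("tcp px",proj(s,[p]))
```

```text
(array([ 0.60003883, -0.00641283,  0.19228746]), np.float64(-0.965181732403718))
(array([ 0.59693487, -0.00714758,  0.16851596]), np.float64(-1.916272088275565))
(array([ 0.59652207, -0.00775507,  0.15845105]), np.float64(-0.9673695768198977))
[[309.3999938964844, 187.89999389648438], [308.3999938964844, 197.10000610351562], [264.1000061035156, 210.39999389648438], [250.60000610351562, 205.10000610351562], [249.60000610351562, 194.89999389648438], [291.8999938964844, 182.60000610351562], [299.1000061035156, 182.60000610351562]] [[261.4, 211.5], [248.3, 205.0], [309.6, 197.7], [295.7, 192.2], [260.9, 200.5], [247.7, 194.4], [309.5, 187.4], [295.5, 182.2]]
tcp px [[278.91617094 175.97867875]]
```

```bash
python3 d.py .5970 -.0078 .068 .162
```

```text
t 2.5 pos [ 0.596  -0.0107  0.1403] dp [ 0.032 -0.069  1.808] dr [ 0.007 -0.017 -0.112] q6 1.202 F [-0.3 -0.5 -0.3] M [-0.03  0.05  0.01] op 1.001 0.0
```

Call:
play_rows --increments '[{"dp":[0.03,-0.07,0.2],"dr":[0,0,-0.11],"grip":1},{"dp":[0.03,-0.07,0.5],"dr":[0,0,-0.11],"grip":1},{"dp":[0.03,-0.07,0.8],"dr":[0,0,-0.11],"grip":1},{"dp":[0.03,-0.07,1.1],"dr":[0,0,-0.11],"grip":1},{"dp":[0.03,-0.07,1.4],"dr":[0,0,-0.11],"grip":1},{"dp":[0.03,-0.07,1.65],"dr":[0,0,-0.11],"grip":1},{"dp":[0.03,-0.07,1.8],"dr":[0,0,-0.11],"grip":1},{"dp":[0.03,-0.07,1.8],"dr":[0,0,-0.11],"grip":1}]'

```text
clock: 3.5
tool_pos: [0.5964, -0.0074, 0.067]
orientation: [-0.0, 0.997, 0.081, -0.0]
force: [-0.1, -0.2, 1.0]
opening: 0.997
gripper_force: 0.0
```

```bash
python3 d.py .5970 -.0078 .068 .162
python3 - <<'E'
from cell import capture
from h import *
s=capture("side")
cv2.imwrite("pics/z3.png",cv2.resize(s["frame"][130:235,220:345,::-1],None,fx=5,fy=5,interpolation=2))
E
```

```text
t 3.5 pos [ 0.5964 -0.0074  0.067 ] dp [ 0.014  0.012 -0.025] dr [-0.003  0.006  0.   ] q6 1.198 F [-0.1 -0.2  1. ] M [ 0.   -0.04 -0.01] op 0.997 0.0
```

View pics/z3.png

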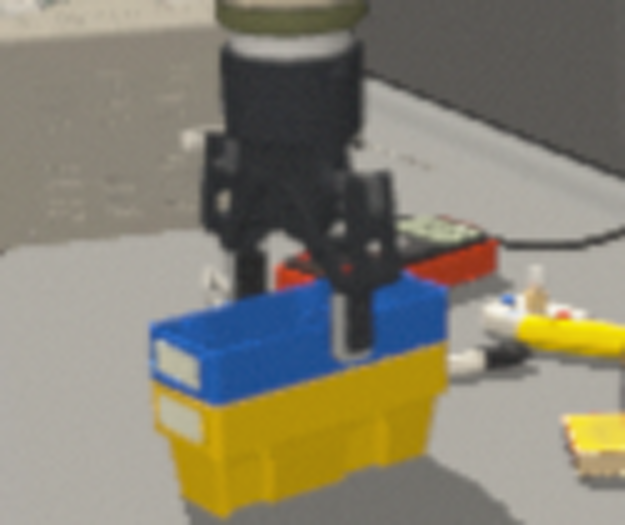

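The fingers straddle the blue band mid-length. The tip at (352,358) is just above the yellow rim, so it can close on the blue band only.

Call:
play_rows --increments '[{"dp":[0,0,0],"dr":[0,0,0],"grip":0.6},{"dp":[0,0,0],"dr":[0,0,0],"grip":0.6},{"dp":[0,0,0],"dr":[0,0,0],"grip":0.5},{"dp":[0,0,0],"dr":[0,0,0],"grip":0.4},{"dp":[0,0,0],"dr":[0,0,0],"grip":0.3},{"dp":[0,0,0],"dr":[0,0,0],"grip":0.3}]' --force 40

```text
clock: 4.3
tool_pos: [0.5968, -0.0075, 0.068]
orientation: [0.0, 0.997, 0.081, 0.001]
force: [0.2, -1.2, 6.0]
opening: 0.717
gripper_force: 44.4
```

```bash
python3 d.py .5970 -.0078 .068 .162
```

```text
t 4.3 pos [ 0.5968 -0.0075  0.068 ] dp [ 0.003  0.008 -0.001] dr [ 0.005 -0.014  0.001] q6 1.198 F [ 0.2 -1.2  6. ] M [0.08 0.05 0.01] op 0.717 44.4
```

Call:
play_rows --increments '[{"dp":[0,0,-0.05],"dr":[0,0,0],"grip":0.3},{"dp":[0,0,-0.15],"dr":[0,0,0],"grip":0.3},{"dp":[0,0,-0.25],"dr":[0,0,0],"grip":0.3},{"dp":[0,0,-0.35],"dr":[0,0,0],"grip":0.3},{"dp":[0,0,-0.45],"dr":[0,0,0],"grip":0.3},{"dp":[0,0,-0.5],"dr":[0,0,0],"grip":0.3},{"dp":[0,0,-0.5],"dr":[0,0,0],"grip":0.3}]'

```text
clock: 5.18
tool_pos: [0.5965, -0.0075, 0.0875]
orientation: [0.0, 0.997, 0.081, 0.0]
force: [0.2, -0.2, -1.5]
opening: 0.718
gripper_force: 43.8
```

```bash
python3 d.py .5970 -.0078 .150 .162
python3 - <<'E'
from cell import capture
from h import *
s=capture("side")
cv2.imwrite("pics/z4.png",cv2.resize(s["frame"][130:235,220:345,::-1],None,fx=5,fy=5,interpolation=2))
E
```

```text
t 5.17 pos [ 0.5965 -0.0075  0.0875] dp [ 0.011  0.01  -1.563] dr [ 0.001 -0.002  0.   ] q6 1.198 F [ 0.2 -0.2 -1.5] M [0.02 0.03 0.  ] op 0.718 43.8
```

View pics/z4.png

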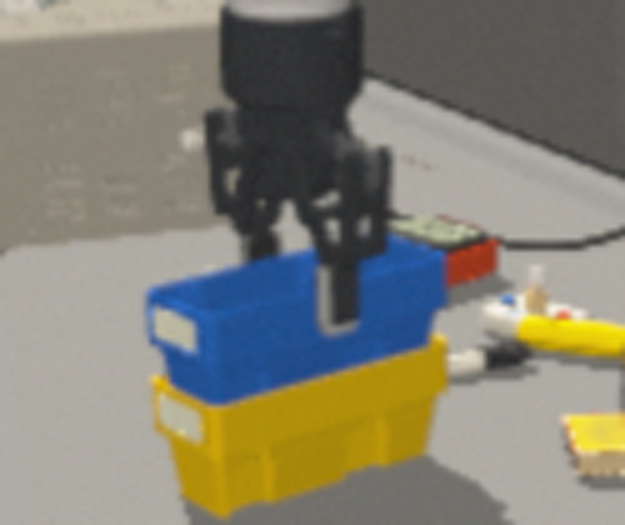

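The blue bin is rising level, with its top at (150..445, 240..300), and the yellow bin hasn't moved. I'll keep lifting.

Call:
play_rows --increments '[{"dp":[0,0,-0.15],"dr":[0,0,0],"grip":0.3},{"dp":[0,0,-0.4],"dr":[0,0,0],"grip":0.3},{"dp":[0,0,-0.7],"dr":[0,0,0],"grip":0.3},{"dp":[0,0,-1.0],"dr":[0,0,0],"grip":0.3},{"dp":[0,0,-1.3],"dr":[0,0,0],"grip":0.3},{"dp":[0,0,-1.5],"dr":[0,0,0],"grip":0.3},{"dp":[0,0,-1.56],"dr":[0,0,0],"grip":0.3},{"dp":[0,0,-1.56],"dr":[0,0,0],"grip":0.3}]'

```text
clock: 6.22
tool_pos: [0.5964, -0.0074, 0.1496]
orientation: [-0.0, 0.997, 0.081, -0.0]
force: [-0.6, 0.5, -2.0]
opening: 0.721
gripper_force: 43.9
```

```bash
python3 d.py .5970 -.0078 .150 .162
python3 - <<'E'
from cell import capture
from h import *
s=capture("side");p0=[.597,-.0078,.162]
hb=hullof(comp(mask(s,"blue"),(280,180)));hy=hullof(comp(mask(s,"yellow"),(280,208)))
print(cv2.approxPolyDP(hb,1.2,True)[:,0].round(1).tolist());print(cv2.approxPolyDP(hy,1.2,True)[:,0].round(1).tolist())
print(proj(s,box(p0,.068,.038)).round(1).tolist())
cv2.imwrite("pics/z5.png",cv2.resize(s["frame"][110:235,220:345,::-1],None,fx=4.8,fy=4.8,interpolation=2))
E
```

```text
t 6.22 pos [ 0.5964 -0.0074  0.1496] dp [ 0.013  0.012 -0.011] dr [-0.002  0.004  0.001] q6 1.198 F [-0.6  0.5 -2. ] M [ 0.04 -0.01 -0.05] op 0.721 43.9
[[308.3999938964844, 158.89999389648438], [308.3999938964844, 168.10000610351562], [303.1000061035156, 182.39999389648438], [262.1000061035156, 193.39999389648438], [253.60000610351562, 189.10000610351562], [248.60000610351562, 175.10000610351562], [247.89999389648438, 164.60000610351562], [269.8999938964844, 158.60000610351562], [295.8999938964844, 155.60000610351562]]
[[308.3999938964844, 197.89999389648438], [308.3999938964844, 207.10000610351562], [303.1000061035156, 220.39999389648438], [265.1000061035156, 232.39999389648438], [261.8999938964844, 232.39999389648438], [255.60000610351562, 228.10000610351562], [250.60000610351562, 215.10000610351562], [250.89999389648438, 204.60000610351562], [292.8999938964844, 192.60000610351562], [298.1000061035156, 192.60000610351562]]
[[261.8, 211.4], [248.4, 205.0], [309.5, 197.5], [295.5, 192.1], [262.3, 222.2], [249.0, 215.5], [309.6, 207.7], [295.7, 201.9]]
```

View pics/z5.png

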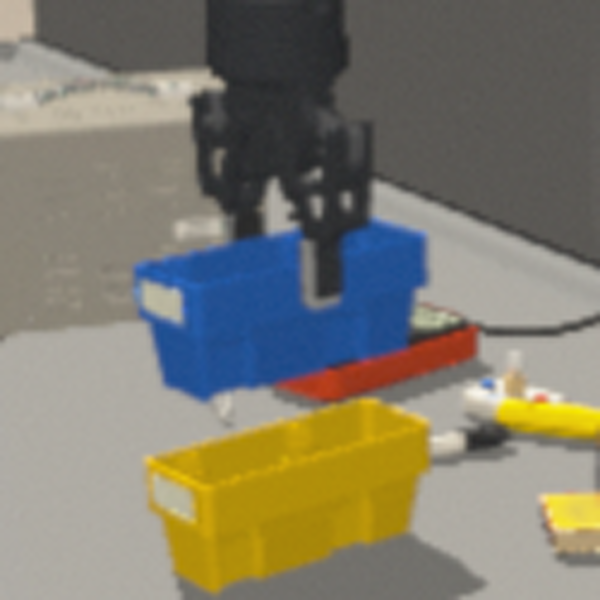

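The blue bin is clear of the yellow one and level. The label card is at (160,300) in the crop, and the yellow bin is empty apart from the strip. I'll start the half turn, with yaw increasing so the last joint goes from 1.2 to about -1.9.

Call:
play_rows --increments '[{"dp":[0,0,0],"dr":[0,0,-0.5],"grip":0.3},{"dp":[0,0,0],"dr":[0,0,-1.5],"grip":0.3},{"dp":[0,0,0],"dr":[0,0,-2.7],"grip":0.3},{"dp":[0,0,0],"dr":[0,0,-4.0],"grip":0.3},{"dp":[0,0,0],"dr":[0,0,-5.3],"grip":0.3},{"dp":[0,0,0],"dr":[0,0,-6.6],"grip":0.3},{"dp":[0,0,0],"dr":[0,0,-7.9],"grip":0.3},{"dp":[0,0,0],"dr":[0,0,-9.2],"grip":0.3}]'

```text
clock: 7.28
tool_pos: [0.5963, -0.0074, 0.1492]
orientation: [-0.0, 0.885, 0.466, -0.0]
force: [0.4, -0.1, -2.5]
opening: 0.715
gripper_force: 43.9
```

Call:
play_rows --increments '[{"dp":[0,0,0],"dr":[0,0,-1.3],"grip":0.3},{"dp":[0,0,0],"dr":[0,0,-2.6],"grip":0.3},{"dp":[0,0,0],"dr":[0,0,-3.9],"grip":0.3},{"dp":[0,0,0],"dr":[0,0,-5.2],"grip":0.3},{"dp":[0,0,0],"dr":[0,0,-6.5],"grip":0.3},{"dp":[0,0,0],"dr":[0,0,-7.8],"grip":0.3},{"dp":[0,0,0],"dr":[0,0,-9.1],"grip":0.3},{"dp":[0,0,0],"dr":[0,0,-10.4],"grip":0.3}]'

```text
clock: 8.28
tool_pos: [0.5963, -0.0074, 0.1492]
orientation: [-0.0, 0.591, 0.806, -0.0]
force: [-0.1, 0.4, -2.0]
opening: 0.718
gripper_force: 43.9
```

Call:
play_rows --increments '[{"dp":[0,0,0],"dr":[0,0,-1.3],"grip":0.3},{"dp":[0,0,0],"dr":[0,0,-2.6],"grip":0.3},{"dp":[0,0,0],"dr":[0,0,-3.9],"grip":0.3},{"dp":[0,0,0],"dr":[0,0,-5.2],"grip":0.3},{"dp":[0,0,0],"dr":[0,0,-6.5],"grip":0.3},{"dp":[0,0,0],"dr":[0,0,-7.8],"grip":0.3},{"dp":[0,0,0],"dr":[0,0,-9.1],"grip":0.3},{"dp":[0,0,0],"dr":[0,0,-10.4],"grip":0.3}]'

```text
clock: 9.28
tool_pos: [0.5963, -0.0074, 0.1492]
orientation: [-0.001, 0.178, 0.984, 0.0]
force: [-0.7, 0.2, -1.9]
opening: 0.718
gripper_force: 43.9
```

```bash
python3 d.py .5970 -.0078 .150 3.3036
```

```text
t 9.28 pos [ 0.5963 -0.0074  0.1492] dp [-0.02  -0.003 -0.021] dr [ 2.000e-03 -1.300e-02 -5.956e+00] q6 -1.424 F [-0.7  0.2 -1.9] M [ 0.03  0.   -0.04] op 0.718 43.9
```

Call:
play_rows --increments '[{"dp":[0,0,0],"dr":[0,0,-1.2],"grip":0.3},{"dp":[0,0,0],"dr":[0,0,-2.4],"grip":0.3},{"dp":[0,0,0],"dr":[0,0,-3.6],"grip":0.3},{"dp":[0,0,0],"dr":[0,0,-4.6],"grip":0.3},{"dp":[0,0,0],"dr":[0,0,-5.3],"grip":0.3},{"dp":[0,0,0],"dr":[0,0,-5.6],"grip":0.3},{"dp":[0,0,0],"dr":[0,0,-5.6],"grip":0.3},{"dp":[0,0,0],"dr":[0,0,-5.6],"grip":0.3}]'

```text
clock: 10.28
tool_pos: [0.5965, -0.0074, 0.1496]
orientation: [-0.0, -0.063, 0.998, 0.0]
force: [-1.1, -0.5, -2.0]
opening: 0.717
gripper_force: 43.9
```

```bash
cat >> h.py <<'E'
def binpts(p,zb):
    x,y,a=p[:3];R=np.array([[np.cos(a),-np.sin(a)],[np.sin(a),np.cos(a)]])
    L=[(.0705,.0215,0),(.0755,.0265,.038),(.08,.031,.038),(.08,.031,.068)]
    return [[*(R@(sx*l,sy*w)+(x,y)),zb+z] for l,w,z in L for sx in(-1,1) for sy in(-1,1)]
def fitbin(c,h,p0,withz=True):
    def f(p):
        b=cv2.convexHull(proj(c,binpts(p,p[3] if withz else p0[3])).astype(np.float32))
        a=cv2.intersectConvexConvex(h.astype(np.float32),b)[0];return -a/(cv2.contourArea(h)+cv2.contourArea(b)-a)
    n=4 if withz else 3;p0=np.array(p0,float);q=p0[:n]
    r=minimize(f,q,method="Nelder-Mead",options=dict(initial_simplex=np.array([q]+[q+np.eye(n)[i]*[.01,.01,.08,.008][i] for i in range(n)]),maxiter=600));return r.x.round(4),round(r.fun,4)
E
python3 d.py .5970 -.0078 .150 3.3036
python3 - <<'E'
from cell import capture
from h import *
s=capture("side")
hb=hullof(comp(mask(s,"blue"),(280,180)));hy=hullof(comp(mask(s,"yellow"),(280,208)))
print("blue",fitbin(s,hb,[.597,-.0078,.162,.112]),fitbin(s,hb,[.597,-.0078,.162,.112],False));print("yel",fitbin(s,hy,[.597,-.0078,.162,0.]),fitbin(s,hy,[.597,-.0078,.162,0.],False))
print(cv2.approxPolyDP(hb,1.2,True)[:,0].round(1).tolist());print(cv2.approxPolyDP(hy,1.2,True)[:,0].round(1).tolist())
t=capture("top")
B=cv2.resize(s["frame"][110:235,220:345,::-1],None,fx=4,fy=4,interpolation=2)
A=cv2.resize(t["frame"][130:255,215:290,::-1],None,fx=4,fy=4,interpolation=2)
cv2.imwrite("pics/z6.png",np.hstack([B,A]))
E
```

```text
t 10.28 pos [ 0.5965 -0.0074  0.1496] dp [-0.012 -0.011 -0.01 ] dr [ 0.001 -0.002 -0.408] q6 -1.908 F [-1.1 -0.5 -2. ] M [ 0.03 -0.02  0.04] op 0.717 43.9
blue (array([0.6053, 0.0073, 0.1689, 0.107 ]), np.float64(-0.9695)) (array([ 0.5991, -0.0057,  0.1843]), np.float64(-0.9647))
yel (array([ 0.6106,  0.0171,  0.2008, -0.0099]), np.float64(-0.9674)) (array([ 0.5991, -0.0072,  0.1881]), np.float64(-0.9577))
[[308.3999938964844, 158.89999389648438], [308.3999938964844, 168.10000610351562], [305.3999938964844, 180.10000610351562], [303.1000061035156, 182.39999389648438], [264.1000061035156, 192.39999389648438], [258.8999938964844, 192.39999389648438], [252.60000610351562, 188.10000610351562], [247.60000610351562, 175.10000610351562], [248.89999389648438, 163.60000610351562], [295.8999938964844, 154.60000610351562]]
[[308.3999938964844, 197.89999389648438], [308.3999938964844, 207.10000610351562], [303.1000061035156, 220.39999389648438], [265.1000061035156, 232.39999389648438], [261.8999938964844, 232.39999389648438], [255.60000610351562, 228.10000610351562], [250.60000610351562, 215.10000610351562], [250.89999389648438, 204.60000610351562], [292.8999938964844, 192.60000610351562], [298.1000061035156, 192.60000610351562]]
```

View pics/z6.png

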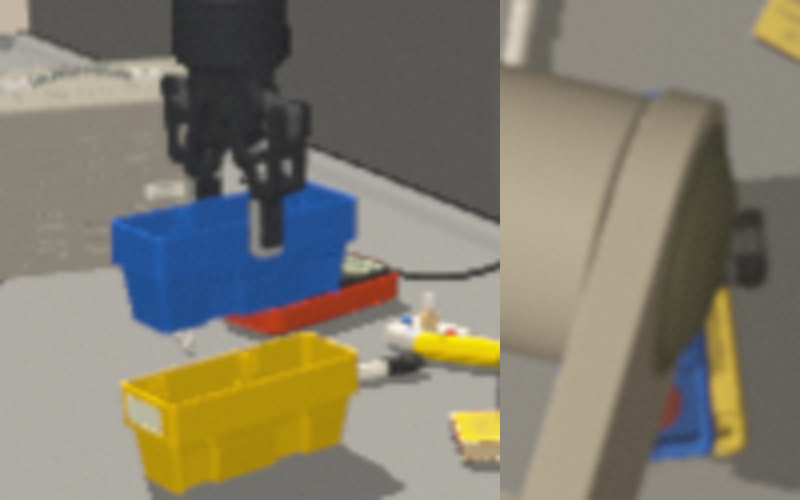

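The half turn is done: the blue bin's plain end now faces the camera, and the stoppers are still in it. Relative to the yellow bin, the side fits put blue about 1.5 mm off in y and under 1 mm in x. I'll trim the yaw and lower it to just above the yellow rim.

```bash
python3 d.py .5967 -.0083 .112 3.3016
```

```text
t 10.38 pos [ 0.5965 -0.0074  0.1497] dp [-0.003 -0.022  0.942] dr [ 0.001 -0.001 -0.382] q6 -1.908 F [ 0.1 -0.2 -2.1] M [-0.05  0.03 -0.01] op 0.719 43.9
```

Call:
play_rows --increments '[{"dp":[0,-0.01,0.1],"dr":[0,0,-0.2],"grip":0.3},{"dp":[0,-0.02,0.25],"dr":[0,0,-0.38],"grip":0.3},{"dp":[0,-0.02,0.45],"dr":[0,0,-0.38],"grip":0.3},{"dp":[0,-0.02,0.65],"dr":[0,0,-0.38],"grip":0.3},{"dp":[0,-0.02,0.8],"dr":[0,0,-0.38],"grip":0.3},{"dp":[0,-0.02,0.9],"dr":[0,0,-0.38],"grip":0.3},{"dp":[0,-0.02,0.94],"dr":[0,0,-0.38],"grip":0.3},{"dp":[0,-0.02,0.94],"dr":[0,0,-0.38],"grip":0.3}]'

```text
clock: 11.38
tool_pos: [0.5967, -0.0082, 0.1122]
orientation: [0.0, -0.08, 0.997, -0.0]
force: [1.2, -0.2, -1.4]
opening: 0.719
gripper_force: 43.9
```

```bash
python3 d.py .5967 -.0083 .094 3.3016
python3 - <<'E'
from cell import capture
from h import *
s=capture("side")
hb=hullof(comp(mask(s,"blue"),(280,190)));hy=hullof(comp(mask(s,"yellow"),(280,210)))
print(fit([s],[hb],[.597,-.0078,.162],.112,.142))
f=lambda h:cv2.approxPolyDP(h,1.2,True)[:,0].round(1).tolist()
print(f(hb));print(f(hy))
t=capture("top")
B=cv2.resize(s["frame"][110:235,220:345,::-1],None,fx=4,fy=4,interpolation=2)
A=cv2.resize(t["frame"][130:255,215:290,::-1],None,fx=4,fy=4,interpolation=2)
cv2.imwrite("pics/z7.png",np.hstack([B,A]))
E
```

```text
t 11.38 pos [ 0.5967 -0.0082  0.1122] dp [-0.    -0.002  0.455] dr [-0.001  0.002  0.004] q6 -1.943 F [ 1.2 -0.2 -1.4] M [-0.04  0.02  0.07] op 0.719 43.9
(array([ 0.57174109, -0.06555833,  0.43301477]), np.float64(-0.6559688308328614))
[[308.3999938964844, 171.89999389648438], [308.3999938964844, 181.10000610351562], [303.1000061035156, 194.39999389648438], [264.1000061035156, 206.39999389648438], [254.60000610351562, 203.10000610351562], [248.60000610351562, 188.10000610351562], [249.89999389648438, 177.60000610351562], [271.8999938964844, 171.60000610351562], [296.8999938964844, 167.60000610351562]]
[[308.3999938964844, 197.89999389648438], [308.3999938964844, 207.10000610351562], [303.1000061035156, 220.39999389648438], [265.1000061035156, 232.39999389648438], [261.8999938964844, 232.39999389648438], [255.60000610351562, 228.10000610351562], [250.60000610351562, 215.10000610351562], [250.89999389648438, 204.60000610351562], [300.8999938964844, 195.60000610351562]]
```

View pics/z7.png

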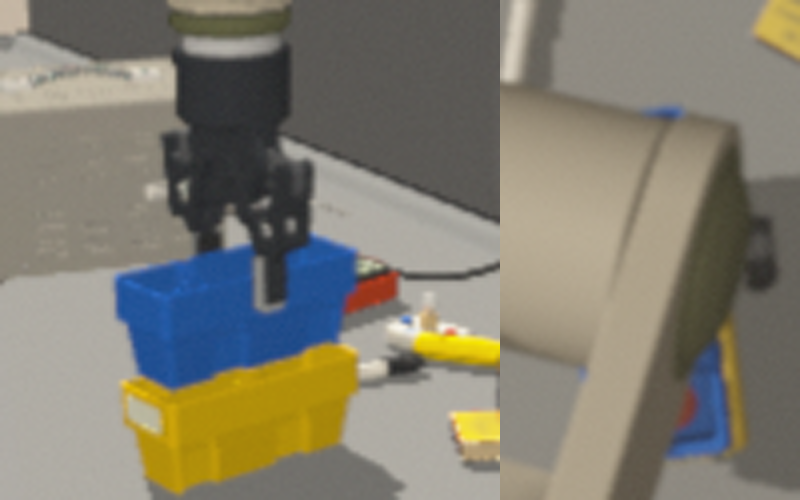

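The blue bin hangs centred over the yellow rim: side corners (118,275) and (357,245) against (122,382) and (357,345). The yaws look parallel. I'll lower it slowly onto the ledges and watch the force.

Call:
play_rows --increments '[{"dp":[0,0,0.08],"dr":[0,0,0],"grip":0.3},{"dp":[0,0,0.16],"dr":[0,0,0],"grip":0.3},{"dp":[0,0,0.24],"dr":[0,0,0],"grip":0.3},{"dp":[0,0,0.31],"dr":[0,0,0],"grip":0.3},{"dp":[0,0,0.37],"dr":[0,0,0],"grip":0.3},{"dp":[0,0,0.4],"dr":[0,0,0],"grip":0.3},{"dp":[0,0,0.4],"dr":[0,0,0],"grip":0.3}]'

```text
clock: 12.35
tool_pos: [0.5966, -0.0082, 0.0961]
orientation: [-0.0, -0.08, 0.997, 0.0]
force: [0.3, 0.2, -1.9]
opening: 0.716
gripper_force: 43.9
```

```bash
python3 d.py .5967 -.0083 .094 3.3016
```

```text
t 12.35 pos [ 0.5966 -0.0082  0.0961] dp [-0.003 -0.002  0.052] dr [ 0.    -0.001  0.004] q6 -1.943 F [ 0.3  0.2 -1.9] M [-0.02  0.01  0.05] op 0.716 43.9
```

Call:
play_rows --increments '[{"dp":[0,0,0.02],"dr":[0,0,0],"grip":0.3},{"dp":[0,0,0.035],"dr":[0,0,0],"grip":0.3},{"dp":[0,0,0.05],"dr":[0,0,0],"grip":0.3},{"dp":[0,0,0.06],"dr":[0,0,0],"grip":0.3},{"dp":[0,0,0.06],"dr":[0,0,0],"grip":0.3}]'

```text
clock: 12.98
tool_pos: [0.5966, -0.0083, 0.094]
orientation: [0.0, -0.08, 0.997, -0.0]
force: [-1.5, 0.1, 1.0]
opening: 0.716
gripper_force: 44.2
```

```bash
python3 d.py .5967 -.0083 .094 3.3016
```

```text
t 12.97 pos [ 0.5966 -0.0083  0.094 ] dp [-0.002 -0.001 -0.   ] dr [-0.002  0.003  0.004] q6 -1.943 F [-1.5  0.1  1. ] M [-0.01  0.16 -0.07] op 0.716 44.2
```

Call:
play_rows --increments '[{"dp":[0,0,0.01],"dr":[0,0,0],"grip":0.3},{"dp":[0,0,0.02],"dr":[0,0,0],"grip":0.3},{"dp":[0,0,0.02],"dr":[0,0,0],"grip":0.3}]'

```text
clock: 13.35
tool_pos: [0.5967, -0.0083, 0.0939]
orientation: [0.0, -0.08, 0.997, -0.0]
force: [-2.7, 0.9, 6.9]
opening: 0.717
gripper_force: 45.1
```

```bash
python3 d.py .5967 -.0083 .094 3.3016
python3 - <<'E'
from cell import capture
from h import *
s=capture("side")
f=lambda h:cv2.approxPolyDP(h,1.2,True)[:,0].round(1).tolist()
print(f(hullof(comp(mask(s,"blue"),(280,190)))),f(hullof(comp(mask(s,"yellow"),(280,210)))))
t=capture("top")
B=cv2.resize(s["frame"][110:235,220:345,::-1],None,fx=4,fy=4,interpolation=2)
A=cv2.resize(t["frame"][130:255,215:290,::-1],None,fx=4,fy=4,interpolation=2)
cv2.imwrite("pics/z8.png",np.hstack([B,A]))
E
```

```text
t 13.35 pos [ 0.5967 -0.0083  0.0939] dp [ 0.     0.    -0.003] dr [-0.007  0.01   0.005] q6 -1.943 F [-2.7  0.9  6.9] M [-0.09  0.57 -0.01] op 0.717 45.1
[[308.3999938964844, 178.89999389648438], [308.3999938964844, 189.10000610351562], [304.1000061035156, 198.39999389648438], [264.1000061035156, 210.39999389648438], [253.60000610351562, 205.10000610351562], [248.60000610351562, 193.10000610351562], [249.89999389648438, 184.60000610351562], [270.8999938964844, 178.60000610351562], [299.1000061035156, 174.60000610351562]] [[308.3999938964844, 197.89999389648438], [308.3999938964844, 207.10000610351562], [303.1000061035156, 220.39999389648438], [265.1000061035156, 232.39999389648438], [261.8999938964844, 232.39999389648438], [255.60000610351562, 228.10000610351562], [250.60000610351562, 215.10000610351562], [250.89999389648438, 204.60000610351562], [305.8999938964844, 196.60000610351562]]
```

View pics/z8.png

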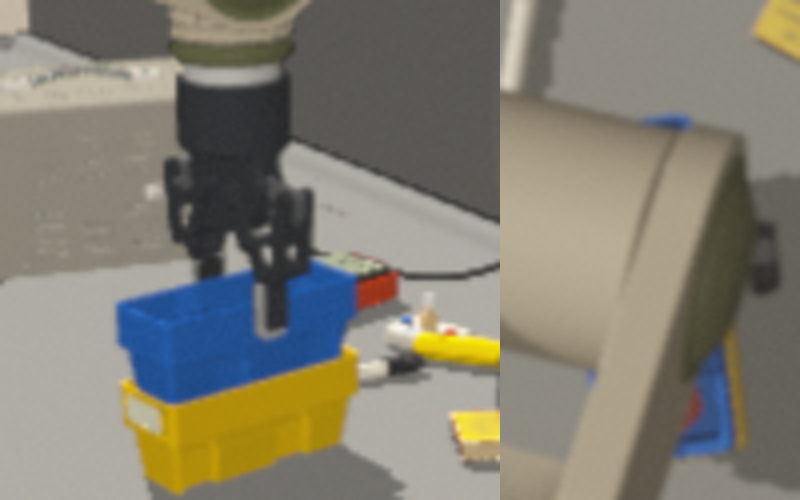

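The bin is seated at the expected height: TCP 0.094, i.e. 26 mm above nested, with the force rising from -2 to +7 N. The rims are parallel and the stoppers are still in it. Releasing.

Call:
play_rows --increments '[{"dp":[0,0,-0.01],"dr":[0,0,0],"grip":0.72},{"dp":[0,0,-0.01],"dr":[0,0,0],"grip":0.78},{"dp":[0,0,-0.01],"dr":[0,0,0],"grip":0.85},{"dp":[0,0,-0.01],"dr":[0,0,0],"grip":0.95},{"dp":[0,0,-0.01],"dr":[0,0,0],"grip":1},{"dp":[0,0,-0.01],"dr":[0,0,0],"grip":1},{"dp":[0,0,-0.01],"dr":[0,0,0],"grip":1}]'

```text
clock: 14.32
tool_pos: [0.5966, -0.0082, 0.0933]
orientation: [0.0, -0.08, 0.997, -0.0]
force: [0.0, 0.2, 0.7]
opening: 0.996
gripper_force: 0.0
```

Call:
play_rows --increments '[{"dp":[0,0,-0.2],"dr":[0,0,0],"grip":1},{"dp":[0,0,-0.5],"dr":[0,0,0],"grip":1},{"dp":[0,0,-0.9],"dr":[0,0,0],"grip":1},{"dp":[0,0,-1.4],"dr":[0,0,0],"grip":1},{"dp":[0,0,-2.0],"dr":[0,0,0],"grip":1},{"dp":[0,0,-2.6],"dr":[0,0,0],"grip":1},{"dp":[0,0,-3.0],"dr":[0,0,0],"grip":1},{"dp":[0,0,-3.0],"dr":[0,0,0],"grip":1}]'

```text
clock: 15.32
tool_pos: [0.597, -0.0083, 0.2153]
orientation: [0.002, -0.08, 0.997, -0.001]
force: [0.5, 0.4, 0.0]
opening: 0.999
gripper_force: 0.0
```

```bash
python3 d.py .45 -.20 .25 3.3016
```

```text
t 15.32 pos [ 0.597  -0.0083  0.2153] dp [ 4.391 -4.146 -0.876] dr [-0.015  0.038  0.004] q6 -1.943 F [0.5 0.4 0. ] M [-0.01 -0.03  0.03] op 0.999 0.0
```

Moving the arm aside so the top camera can check.

Call:
play_rows --increments '[{"dp":[0.5,-0.5,-0.3],"dr":[0,0,0],"grip":1},{"dp":[1.2,-1.1,-0.6],"dr":[0,0,0],"grip":1},{"dp":[1.9,-1.8,-0.9],"dr":[0,0,0],"grip":1},{"dp":[2.6,-2.5,-0.9],"dr":[0,0,0],"grip":1},{"dp":[3.3,-3.2,-0.9],"dr":[0,0,0],"grip":1},{"dp":[4.0,-3.8,-0.9],"dr":[0,0,0],"grip":1},{"dp":[4.4,-4.2,-0.9],"dr":[0,0,0],"grip":1},{"dp":[4.4,-4.2,-0.9],"dr":[0,0,0],"grip":1}]'

```text
clock: 16.32
tool_pos: [0.4489, -0.2029, 0.249]
orientation: [-0.0, -0.079, 0.997, 0.0]
force: [0.5, 0.7, -0.1]
opening: 0.999
gripper_force: 0.0
```

Run:
```python
from cell import capture
from h import *
s=capture("side");t=capture("top")
B=cv2.resize(s["frame"][140:240,220:345,::-1],None,fx=4,fy=4,interpolation=2)
A=cv2.resize(t["frame"][150:250,215:290,::-1],None,fx=4,fy=4,interpolation=2)
cv2.imwrite("pics/z9.png",np.hstack([B,A]))
```

```text
(no output)
```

View pics/z9.png

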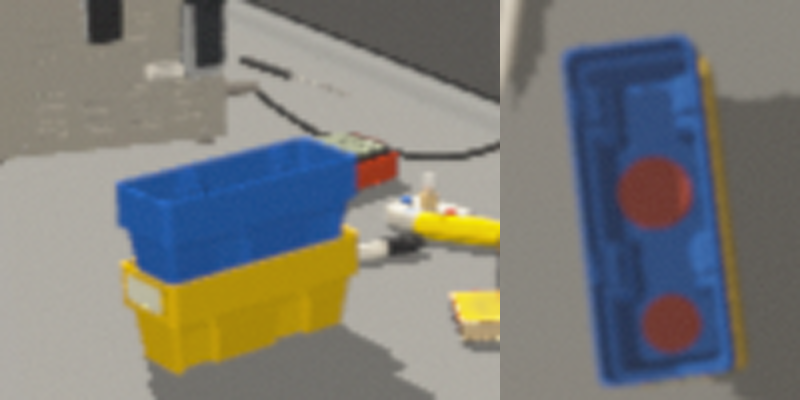

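The blue bin sits level on the yellow one, turned end for end, with both stoppers standing at (656,192) and (671,323). Nothing else has moved, so I'm handing it in.

```bash
python3 -c "
from cell import job;print(job.close_job())"
```

```text
the job is handed in; nothing more can be done
None
```

The blue bin now sits level on the yellow bin's ledges, turned end for end with both stoppers still in it; the yellow bin did not move, nothing else was seen to be knocked, and the job was handed in at about 16 s.

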